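# Slide a drive board under the height-check bridge

### The job

Push the green drive board with your fingertips so that it slides along the bench on its four posts, through under the low aluminium bridge, until its leading edge meets both rubber stops behind the bridge; leave it there square to the bridge and about midway between the bridge's two legs. Push gently; do not grip, lift or tip the board, and leave the other things on the bench where they are.

Things in the scene. Friction and masses are not known exactly. Their poses are not given: they have to be found in the camera images.
- drive_board: loose green circuit board, flat steel shield on top, on four 6 mm thick brass posts (x +-50, y +-38 mm); 0.12 kg, slides at about 1 N. 122 mm along its x, 100 mm along its y; board edges 22 to 24 mm above the bench, top at 32 mm. Origin: centre of the outline at bench height, z up. Starts clear of the bridge on its entry (-x) side, +x edge leading, off line and askew.
- bridge: height-check bridge, fixed to the bench, place and angle vary. Its x is the level direction in which the board goes through, z up; origin on the bench under the crossbar's middle. Aluminium crossbar 30 mm (x) by 176 mm (y), underside at 37 mm, top at 49 mm, blue sensor box on it up to 67 mm. Two legs 30 mm deep (x), inner faces at y = +-72 mm.
- stops (a point): point midway between the front faces of two black rubber stop pads on the bridge's dark 30 mm high stop bar, at bridge x +62 mm, 23 mm up. Rigid; the pads are at bridge y +-33 mm, 12 to 30 mm high. A board resting square against both has its centre at bridge x = +1 mm. Dark rails 8 mm high at y +-82 mm join legs and stop bar.
- heat_sink: black finned heat sink, 30x30x16 mm, loose bystander; origin at the centre of its underside
- amber_tape: roll of amber tape lying flat, 56 mm across, 12 mm high, loose bystander; origin at the centre of its underside
- flux_tin: round open tin of amber flux, 60 mm across, 21 mm high, loose bystander; origin at the centre of its underside
- side_cutters: yellow-handled side cutters, 48x91x10 mm, loose bystander; origin at the centre of its underside
Not all that is in view belongs to the job. There is more than one size of the bridge; the job needs the larger.

How it is judged:
By the outcome, as a careful person would: the job done as asked, in the order asked, and still so for the second after the job is handed in, with the robot touching nothing.
It also fails if it takes over 64 s, if anything falls off the work surface, if the arm or the gripper's body presses on something with over 40 N, if the wrist force passes 120 N, or if a joint passes its speed limit or range.

### The arm

A 6-joint arm with a two-finger parallel gripper is mounted at the origin on a cart in front of the work surface, level with it; the furniture and walls round the work are solid. World frame = base frame: x ahead of the robot, y to its left, z up, the work surface at z = 0. Lengths are in m, angles in rad, forces in N, time in s.
With the tool pointing down it reaches from about 0.225 to 0.875 m from the base axis. Payload 3.4 kg.
Tool frame: the origin (TCP) lies midway between the tips of the shut fingers; the grasp point (between the pads) lies 19 mm behind it; z points along the fingers, y is the line along which they close (so a half turn about z gives the same grasp; the last joint's range is limited). The gripper opens to 85 mm and grips with 20 to 120 N. Pads are 22 mm wide; open, the fingers measure 114 mm over their backs; the gripper's body (76 mm by 85 mm) begins 54 mm behind the grasp point. The pads swing forward as they close: fully open they stand 13 mm farther back than shut.
Start: joints at [-1.394, 0.276, 1.505, -0, 1.361, -0.121], TCP at [0.169, -0.55, 0.231] pointing down, gripper open.
Joint ranges: [-2.89, 2.89], [-0.75, 2.08], [0.22, 2.7], [-1.18, 4.32], [0.11, 2.71], [-2.7, 2.7]. Speed limits (rad/s): [2.57, 2.57, 3.14, 3.14, 3.14, 3.14].

### API

Orientations are given as a unit quaternion [w, x, y, z].
In Python, from rig import * gives the robot as it stands.
- The arm moves only by the tool apply_moves, never from a script. Its argument "steps" is one flat list of numbers, 4 for each row, row after row: the shift along the world's x, y, z in cm, then the turn about the world's z in degrees. A call has 1 to 8 rows; each row is the pose to reach, as a shift and turn from the pose commanded when the call began; what a row does not reach only later rows make up. A row lasts 1/12 s, in which the tool goes at most 41.7 mm and 7.16 degrees, less where a joint would pass 70% of its speed; a pose out of reach is approached as far as the arm can. A call with a gripper value outside its range is refused whole. "jaw" is the closure in counts, from 0 (fully open) to 255 (shut), set as the call begins (left out, the last holds). The fingers move at their own pace and stop on an object; "newtons" is the grip in N (left out, the last holds). Time passes only in rows, so rows that repeat a pose let the fingers close. It gives the time, the measured TCP pose, the force, the opening and the grip force at its end, in the units of the state.
- get_state(): the state, without advancing time (a new reading comes with each control period).
- get_image(name): name is "side" or "top"; returns the picture (400x640x3 uint8, red, green, blue); there is no depth.
- calibration(name): a dict with "fx", "fy", "cx", "cy" (pixels), "xyz" and "rotation" of the camera in the world. Camera axes: x right, y up, looking along -z (the intrinsics and any distortion apply to the point x, -y, -z); pixel columns grow to the right and rows downward; lengths in m; the calibration is good to about 2 mm. A picture is of the moment at which its call begins. calibration takes no time and is no camera call.
- sign_off(): hands the job in; it is judged then, once.
The state is a dict: "clock": time; "qpos": joint angles; "qd": joint speeds; "effort": joint torques, N m; "position": TCP position; "ee_rot": TCP orientation; "contact_force": force on the tool from outside, world axes, zero at the start; "moment": the same for the moment, N m; "width": finger opening in m; "gripper_force": force on a finger pad.
Only numpy, scipy, OpenCV 4.12 (cv2) and the standard library are available. Lean on these libraries where they do the work, as an engineer would, in place of code of your own. Each camera call takes 0.05 s, during which the arm holds its last target. There are 200 camera calls.

## Working session

There is one attempt and no reset: what is moved stays moved. The work goes in short steps, Python scripts to look and compute and a tool call to move; the robot and the scene stay as the last step left them, time stands still between calls to the robot, and variables do not carry over. Pictures are saved under pics/ and viewed, at most 10 in all, crops included, and the job is handed in when it is done.

Besides the shell and the picture viewer there is one more tool, called after "Call:" as a command line: name --argument value ..., lists and objects as JSON in quotes. apply_moves: Moves the arm, as the interface text tells. Its arguments: {"type":"object","properties":{"steps":{"type":"array","items":{"type":"number"}},"jaw":{"type":"number"},"newtons":{"type":"number"}},"required":["steps"]}

```bash
mkdir -p pics; cat > h.py <<'E'
from rig import *
import numpy as np, cv2
def snap(n,f):
    im=get_image(n); cv2.imwrite('pics/'+f,im[:,:,::-1]); return im
def ray(n,u,v,z):
    c=calibration(n); R=np.array(c['rotation']); 
    if R.ndim==1 or R.shape!=(3,3): raise Exception(str(R))
    d=R@np.array([(u-c['cx'])/c['fx'],-(v-c['cy'])/c['fy'],-1]); o=np.array(c['xyz'])
    return (o+d*(z-o[2])/d[2])[:2]
E
python3 - <<'E'
from h import *
for n in('top','side'):
    print(calibration(n)); snap(n,n+'0.png')
print(get_state())
E
```

```text
{'fx': 436.91208346176495, 'fy': 436.91208346176495, 'cx': 309.15733351946903, 'cy': 205.31926110947876, 'xyz': array([ 0.3068148 , -0.08450798,  1.76435296]), 'rotation': array([ 0.70757434,  0.05128197, -0.05797961, -0.7023867 ])}
{'fx': 472.2820249011383, 'fy': 472.2820249011383, 'cx': 314.20782368619007, 'cy': 198.5953915205858, 'xyz': array([-0.04536417, -1.20247477,  0.77627834]), 'rotation': array([ 0.84003484,  0.48393043, -0.12679679, -0.20994139])}
{'clock': 0.1, 'qpos': array([-1.39402018e+00,  2.76562542e-01,  1.50601071e+00,  2.44692435e-06,
        1.36066369e+00, -1.21006227e-01]), 'qd': array([ 0.0002608 , -0.00257863, -0.00193997, -0.00056255, -0.00073491,
       -0.00058444]), 'effort': array([ 1.19382541e-03, -4.17700517e+01, -2.46405888e+01, -1.62769534e-04,
        5.87858274e-03,  2.09264840e-05]), 'position': array([ 0.16861696, -0.54924388,  0.23050697]), 'ee_rot': array([-8.21854084e-04,  9.88935873e-01,  1.48341375e-01, -2.17265052e-05]), 'contact_force': array([ 0.46397444, -0.39895016, -0.41791633]), 'moment': array([-0.00673145, -0.05002444,  0.00864895]), 'gripper_force': 0.0, 'width': 0.08528007774431509}
```

View pics/top0.png

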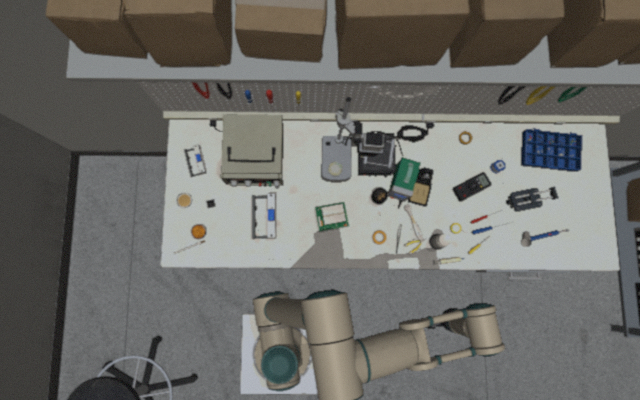

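View pics/side0.png

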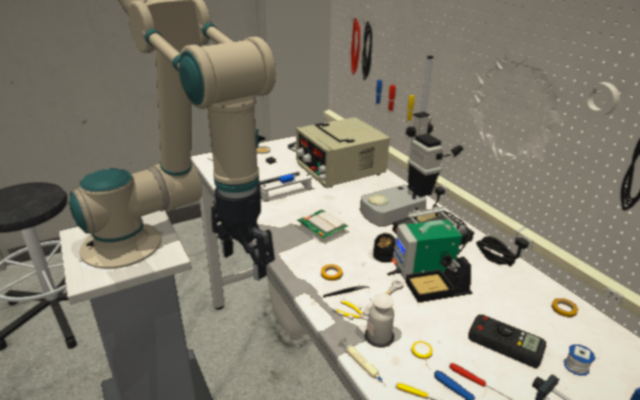

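Top picture: green board candidates are the board with a steel shield at (332,216) and the upright green solder station at (405,178), which is not it. Bridge candidates are the large one at (265,215) and the small one at (196,160). I choose the board at (332,216) and the bridge at (265,215), and check both in a close crop.

```bash
python3 - <<'E'
s=open('h.py').read().split('def ray')[0]+'''from scipy.spatial.transform import Rotation as Ro
def cam(n):
    c=calibration(n); q=np.array(c['rotation']); return c,Ro.from_quat(q[[1,2,3,0]]).as_matrix(),np.array(c['xyz'])
def ray(n,u,v,z):
    c,R,o=cam(n); d=R@np.array([(u-c['cx'])/c['fx'],-(v-c['cy'])/c['fy'],-1]); return (o+d*(z-o[2])/d[2])[:2]
def proj(n,p):
    c,R,o=cam(n); q=R.T@(np.array(p)-o); return np.array([c['cx']+c['fx']*q[0]/-q[2],c['cy']+c['fy']*q[1]/q[2]])
def crop(im,x0,x1,y0,y1,k,f):
    cv2.imwrite('pics/'+f,cv2.resize(im[y0:y1,x0:x1],None,fx=k,fy=k,interpolation=cv2.INTER_CUBIC))
'''
open('h.py','w').write(s)
from h import *
t=cv2.imread('pics/top0.png'); sd=cv2.imread('pics/side0.png')
a=cv2.resize(t[180:250,240:360],None,fx=6.6,fy=6.6,interpolation=cv2.INTER_CUBIC)
b=cv2.resize(sd[160:250,250:360],None,fx=4,fy=4,interpolation=cv2.INTER_CUBIC)
crop(t,240,360,180,250,6.6,'c0.png')
print(a.shape)
for p in[(332,216),(265,215)]: print(ray('top',*p,0.03))
hs=cv2.cvtColor(t,cv2.COLOR_BGR2HSV)
m=((hs[...,0]>45)&(hs[...,0]<90)&(hs[...,1]>90)).astype(np.uint8); m[:,:300]=0;m[:,360:]=0;m[:195]=0;m[240:]=0
m=cv2.morphologyEx(m,cv2.MORPH_CLOSE,np.ones((9,9)))
c=max(cv2.findContours(m,0,2)[0],key=cv2.contourArea)
r=cv2.minAreaRect(c);print(r)
for p in cv2.boxPoints(r): print(p,ray('top',*p,0.024))
E
```

```text
(462, 792, 3)
[ 0.53475877 -0.19185164]
[0.53667507 0.07627599]
((327.07135009765625, 223.13790893554688), (33.10303497314453, 18.507888793945312), 25.769329071044922)
[308.14273 224.2758 ] [ 0.50137855 -0.09658646]
[316.189  207.6085] [ 0.56913322 -0.12853608]
[345.99997 222.00002] [ 0.51172459 -0.24837414]
[337.9537  238.66731] [ 0.44461585 -0.21583806]
```

View pics/c0.png

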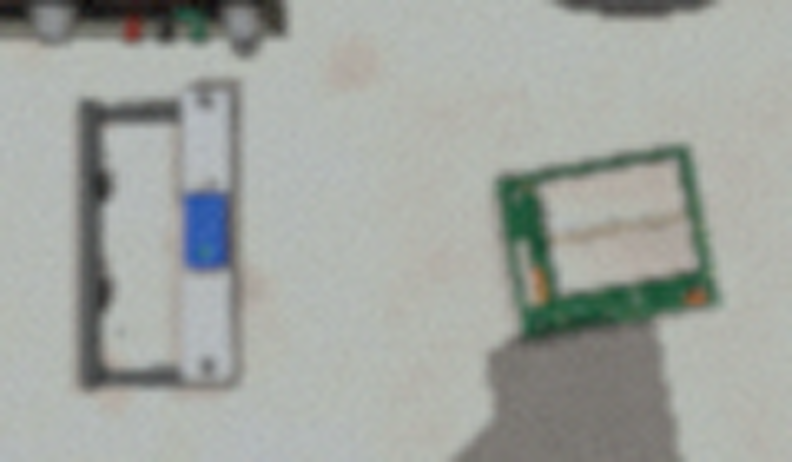

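The crop confirms it. The board corners are at about crop (500,178), (687,147), (718,300) and (530,335). The big bridge has its crossbar at crop x 181–237 with the blue box at (207,230), and the stop bar with pads at x≈90. So bridge x points along about world +y.

```bash
cat >> h.py <<'E'
def board(im):  # green outline incl. shield -> quad corners, top view at z .024
    hs=cv2.cvtColor(im,cv2.COLOR_RGB2HSV); m=((hs[...,0]>50)&(hs[...,0]<90)&(hs[...,1]>100)).astype(np.uint8)
    w=np.zeros_like(m); w[190:245,235:375]=1; m*=w
    pts=cv2.findNonZero(m)[:,0].astype(np.float32)
    P=np.array([ray('top',u,v,.024) for u,v in pts]).astype(np.float32)
    r=cv2.minAreaRect(P*1000); return r,cv2.boxPoints(r)
E
python3 - <<'E'
from h import *
t=cv2.imread('pics/top0.png')[:,:,::-1].copy()
print('board',*board(t))
f=lambda u,v,z: ray('top',(u+.5)/6.6-.5+240,(v+.5)/6.6-.5+180,z)
B=np.array([f(*p,.024) for p in[(499,178),(688,146),(719,302),(528,337)]])
print(B,B.mean(0)); e=lambda a,b:(np.degrees(np.arctan2(*(b-a)[::-1])),np.linalg.norm(b-a))
for i in range(4): print(e(B[i],B[(i+1)%4]))
C=np.array([f(*p,.049) for p in[(181,88),(237,83),(236,386),(180,382)]]); print('bar',C,C.mean(0))
for i in range(4): print(e(C[i],C[(i+1)%4]))
h=cv2.cvtColor(t,cv2.COLOR_RGB2HSV); m=(h[...,0]>100)&(h[...,0]<130)&(h[...,1]>120); m[:,:262]=0;m[:,285:]=0;m[:195]=0;m[235:]=0
v,u=np.nonzero(m); print('blue',len(u),ray('top',u.mean(),v.mean(),.067))
S=np.array([f(*p,.03) for p in[(80,101),(80,388)]]); print('stopbar back',S,S.mean(0),e(S[0],S[1]))
P=np.array([f(*p,.025) for p in[(110,186),(110,294)]]); print('pads',P,P.mean(0),e(P[0],P[1]))
E
```

```text
board ((540.2069091796875, -251.6100311279297), (90.22854614257812, 237.13296508789062), 8.39652156829834) [[ 478.2628   -140.90216 ]
 [ 512.88965  -375.49335 ]
 [ 602.151    -362.3179  ]
 [ 567.5242   -127.726715]]
[[ 0.57343312 -0.12445829]
 [ 0.5941882  -0.24008147]
 [ 0.49836495 -0.25837422]
 [ 0.47617707 -0.14245562]] [ 0.53554083 -0.1913424 ]
(np.float64(-79.8234333643199), np.float64(0.11747123972593598))
(np.float64(-169.1922140844999), np.float64(0.09755367612273286))
(np.float64(100.8358698117555), np.float64(0.11802298007850529))
(np.float64(10.484046244524915), np.float64(0.09890724211047781))
bar [[0.6230507  0.06851415]
 [0.62640785 0.03476381]
 [0.44320548 0.03197861]
 [0.44533913 0.06529934]] [0.53450079 0.05013898]
(np.float64(-84.31946840328582), np.float64(0.03391689358382239))
(np.float64(-179.12900607174993), np.float64(0.1832235336362119))
(np.float64(86.33614451651684), np.float64(0.03338897015678679))
(np.float64(1.0363711484599512), np.float64(0.17774064170804713))
blue 59 [0.53421858 0.05121528]
stopbar back [[0.61797105 0.13160747]
 [0.44282253 0.1269103 ]] [0.53039679 0.12925888] (np.float64(-178.4637982839325), np.float64(0.17521149404956618))
pads [[0.56642604 0.11256745]
 [0.50029009 0.11089956]] [0.53335807 0.1117335 ] (np.float64(-178.55535230743126), np.float64(0.06615697855279823))
```

Call:
apply_moves --steps '[2,1,0,5,5,3,0,12,8.5,5.5,0,19,12,8,-0.5,26,15.5,10.5,-1,33,19,13,-1.5,40,22.5,15.5,-2,47,25,17.5,-2,54]' --jaw 105

```text
clock: 0.77
position: [0.4198, -0.3728, 0.2101]
ee_rot: [-0.001, 0.812, 0.584, 0.0]
contact_force: [0.4, -0.7, -0.2]
width: 0.0505
gripper_force: 0.0
```

Call:
apply_moves --steps '[3,2,-1,7,6,4,-2,14,9,6,-3.5,20,12,8,-5,26,13.4,8.4,-6,29.5,13.4,8.4,-7,29.5,13.4,8.4,-8,29.5,13.4,8.4,-8,29.5]'

```text
clock: 1.43
position: [0.5504, -0.2901, 0.1286]
ee_rot: [-0.003, 0.639, 0.769, -0.001]
contact_force: [-0.5, -0.3, -0.3]
width: 0.0502
gripper_force: 0.0
```

```bash
cat >> h.py <<'E'
def tool():
    s=get_state(); q=np.array(s['ee_rot']); y=Ro.from_quat(q[[1,2,3,0]]).as_matrix()[:,1]
    print('t',round(s['clock'],2),'tcp',np.round(s['position'],4),'push yaw',round((np.degrees(np.arctan2(y[1],y[0]))+90)%180,2),'w',round(s['width'],4),'F',np.round(s['contact_force'],1))
E
python3 - <<'E'
from h import *
tool(); crop(snap('side','s1.png'),240,400,130,280,4,'s1c.png')
im=cv2.imread('pics/s1c.png')[:,:,::-1]; cv2.imwrite('pics/s1c.png',im); tool()
E
```

```text
t 1.43 tcp [ 0.5504 -0.2901  0.1286] push yaw 100.49 w 0.0502 F [-0.5 -0.3 -0.3]
t 1.48 tcp [ 0.5507 -0.2908  0.1299] push yaw 100.46 w 0.0501 F [-0.2 -0.7 -0.1]
```

View pics/s1c.png

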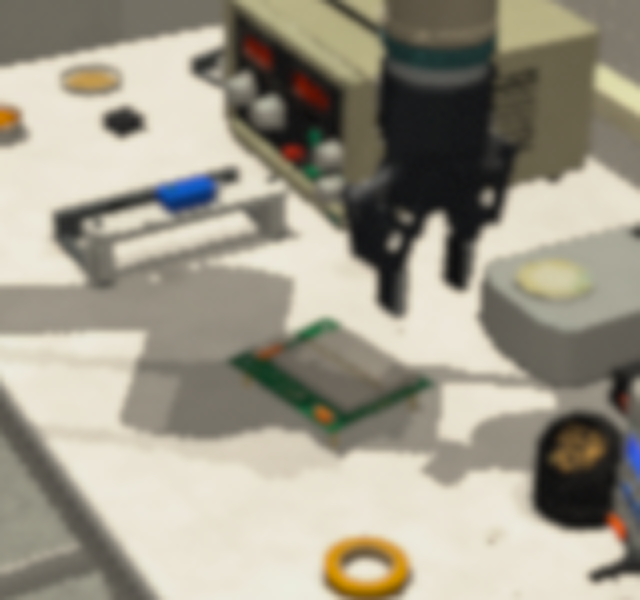

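The crop shows the open fingers at about (390,300), behind the board (330,375), with the bench below them clear; the tape at (365,570) and the black pot at (580,470) are away. Now I descend.

Call:
apply_moves --steps '[0.2,0,-2.5,0,0.3,0,-5.5,0,0.3,0,-8.5,0,0.3,0,-11,0,0.3,0,-12,0,0.3,0,-12.1,0,0.3,0,-12.1,0]'

```text
clock: 2.07
position: [0.5556, -0.2917, 0.0111]
ee_rot: [0.0, 0.64, 0.769, 0.0]
contact_force: [-0.1, -0.6, -0.2]
width: 0.0501
gripper_force: 0.0
```

```bash
python3 - <<'E'
from h import *
tool()
E
```

```text
t 2.07 tcp [ 0.5556 -0.2917  0.0111] push yaw 100.48 w 0.0501 F [-0.1 -0.6 -0.2]
```

Call:
apply_moves --steps '[-0.2,1,-0.1,0,-0.4,2,-0.2,0,-0.5,2.6,-0.3,0,-0.6,3.1,-0.3,0,-0.7,3.6,-0.3,0,-0.8,4.1,-0.3,-1,-0.9,4.6,-0.3,-2,-1,5.1,-0.3,-3]'

```text
clock: 2.73
position: [0.5458, -0.2394, 0.0075]
ee_rot: [0.0, 0.66, 0.752, -0.0]
contact_force: [0.5, -1.6, 0.1]
width: 0.0503
gripper_force: 0.6
```

Call:
apply_moves --steps '[-0.1,0.5,0,-1,-0.2,1,0,-2,-0.3,1.5,0,-3,-0.35,2,0,-4,-0.4,2.5,0,-5,-0.4,3,0,-6,-0.4,3.2,0,-6.3,-0.4,3.2,0,-6.3]'

```text
clock: 3.4
position: [0.5415, -0.2068, 0.0072]
ee_rot: [-0.0, 0.699, 0.715, 0.0]
contact_force: [-0.5, -0.6, 0.7]
width: 0.05
gripper_force: 0.0
```

```bash
python3 - <<'E'
from h import *
tool()
t=snap('top','t2.png'); cv2.imwrite('pics/t2c.png',cv2.resize(t[180:250,240:360,::-1],None,fx=6.6,fy=6.6,interpolation=cv2.INTER_CUBIC))
s=snap('side','s2.png'); cv2.imwrite('pics/s2c.png',cv2.resize(s[160:260,240:360,::-1],None,fx=6,fy=6,interpolation=cv2.INTER_CUBIC))
E
```

```text
t 3.4 tcp [ 0.5415 -0.2068  0.0072] push yaw 91.26 w 0.05 F [-0.5 -0.6  0.7]
```

View pics/t2c.png

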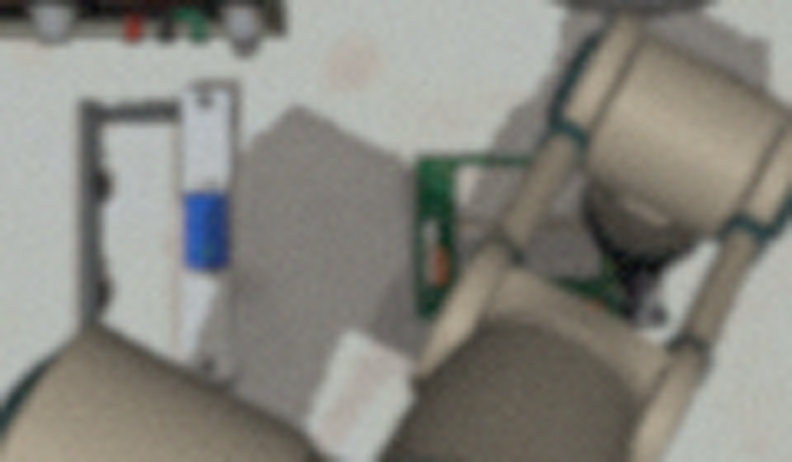

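The board is now nearly square: its leading edge runs from crop (417,158) to (420,318), and its right end sits at the gripper at x≈610.

```bash
python3 - <<'E'
from h import *
f=lambda u,v,z: ray('top',(u+.5)/6.6-.5+240,(v+.5)/6.6-.5+180,z)
print([f(*p,.024) for p in[(417,158),(420,318),(528,157)]])
for y in(-.196,):
  pass
# predicted corners at board pose (tool-based)
c=np.array([.5393,-.1350]);
for a in (90,91.3,93):
  d=np.array([np.cos(np.radians(a)),np.sin(np.radians(a))]); n=np.array([-d[1],d[0]])
  print(a,[(np.round(proj('side',[*(c+sx*.061*d+sy*.05*n),.024]),1)-[240,160])*6 for sx,sy in((1,1),(1,-1),(-1,-1),(-1,1))])
E
```

```text
[array([ 0.58539161, -0.07428068]), array([ 0.48722978, -0.07696599]), array([ 0.58656628, -0.1421345 ])]
90 [array([301.8, 286.8]), array([472.2, 241.8]), array([591.6, 351.6]), array([412.8, 402.6])]
91.3 [array([300.6, 288. ]), array([469.2, 241.2]), array([592.2, 349.8]), array([416.4, 403.2])]
93 [array([298.8, 290.4]), array([465. , 240.6]), array([594. , 347.4]), array([421.2, 403.8])]
```

View pics/s2c.png

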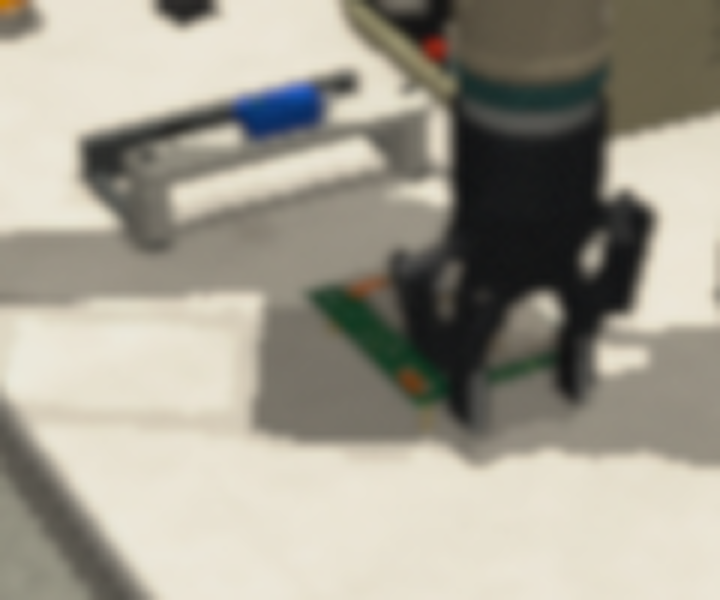

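Leading edge midpoint is (0.536,−0.076) with yaw about 91.5°, so it is within 2 mm of the bridge axis. About 187 mm remains. I continue straight along the axis.

Call:
apply_moves --steps '[0,0.5,0,0,0,1.2,0,0,0,1.9,0,0,0,2.6,0,0,-0.1,3.3,0,0,-0.1,4,0,0,-0.1,4.7,0,0,-0.1,5.2,0,0]'

```text
clock: 4.17
position: [0.5405, -0.1546, 0.0073]
ee_rot: [-0.0, 0.699, 0.715, 0.0]
contact_force: [-0.5, -0.7, -0.3]
width: 0.0502
gripper_force: 0.3
```

Call:
apply_moves --steps '[0,0.7,0,0,0,1.4,0,0,0,2.1,0,0,-0.1,2.8,0,0,-0.1,3.5,0,0,-0.1,4.2,0,0,-0.1,4.8,0,0,-0.1,4.8,0,0]'

```text
clock: 4.83
position: [0.5394, -0.1063, 0.0073]
ee_rot: [-0.0, 0.699, 0.715, 0.0]
contact_force: [-0.1, 0.3, -0.8]
width: 0.0503
gripper_force: 0.0
```

```bash
python3 - <<'E'
from h import *
tool()
t=snap('top','t3.png'); s=snap('side','s3.png')
a=cv2.resize(t[185:245,245:315,::-1],None,fx=5.7,fy=5.7,interpolation=cv2.INTER_CUBIC)
b=cv2.resize(s[160:235,245:335,::-1],None,fx=4.4,fy=4.4,interpolation=cv2.INTER_CUBIC)[:342]
b=np.vstack([b,np.zeros((342-len(b),b.shape[1],3),np.uint8)]) ; cv2.imwrite('pics/j3.png',np.hstack([a,b])); print(a.shape,b.shape)
E
```

```text
t 4.83 tcp [ 0.5394 -0.1063  0.0073] push yaw 91.31 w 0.0503 F [-0.1  0.3 -0.8]
(342, 399, 3) (342, 396, 3)
```

View pics/j3.png

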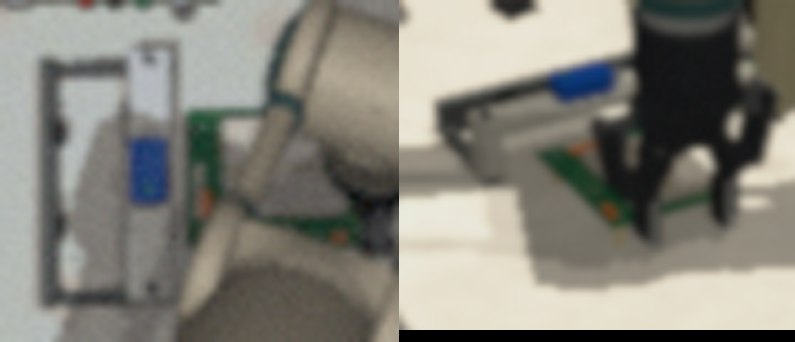

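The board is just before the crossbar, its leading edge at crop x≈189 from y≈111 to about 243, between the bar ends at y 42 and 302.

```bash
python3 - <<'E'
from h import *
f=lambda u,v,z: ray('top',(u+.5)/5.7-.5+245,(v+.5)/5.7-.5+185,z)
print([f(*p,.024) for p in[(189,110),(189,243)]],[f(*p,.049) for p in[(152,43),(152,303)]],[f(*p,.025) for p in [(67,132),(67,225)]])
E
```

```text
[array([0.58305281, 0.02650945]), array([0.48861438, 0.02484253])] [array([0.62634615, 0.0516275 ]), array([0.444324  , 0.04799867])] [array([0.56647791, 0.11216836]), array([0.50053349, 0.1105076 ])]
```

Call:
apply_moves --steps '[0,0.6,0,0,0,1.4,0,0,0,2.2,0,0,-0.1,3,0,0,-0.1,3.8,0,0,-0.1,4.6,0,0,-0.1,5.4,0,0,-0.1,6,0,0]'

```text
clock: 5.6
position: [0.5386, -0.0466, 0.0073]
ee_rot: [-0.0, 0.699, 0.715, 0.0]
contact_force: [0.2, -1.1, -0.9]
width: 0.0501
gripper_force: 0.5
```

Call:
apply_moves --steps '[0,0.3,0,0,0,0.6,0,0,0,0.9,0,0,0,1.2,0,0,0,1.5,0,0,0,1.7,0,0,0,1.9,0,0,0,1.9,0,0]'

```text
clock: 6.27
position: [0.5387, -0.0284, 0.0073]
ee_rot: [-0.0, 0.699, 0.715, 0.0]
contact_force: [0.7, 0.1, -0.4]
width: 0.05
gripper_force: 0.0
```

```bash
python3 - <<'E'
from h import *
tool()
t=snap('top','t4.png'); s=snap('side','s4.png')
a=cv2.resize(t[185:245,245:315,::-1],None,fx=5.7,fy=5.7,interpolation=cv2.INTER_CUBIC)
b=cv2.resize(s[150:225,245:335,::-1],None,fx=4.4,fy=4.4,interpolation=cv2.INTER_CUBIC)
b=np.vstack([b,np.zeros((342-len(b),b.shape[1],3),np.uint8)]) ; cv2.imwrite('pics/j4.png',np.hstack([a,b]))
E
```

```text
t 6.27 tcp [ 0.5387 -0.0284  0.0073] push yaw 91.26 w 0.05 F [ 0.7  0.1 -0.4]
```

View pics/j4.png

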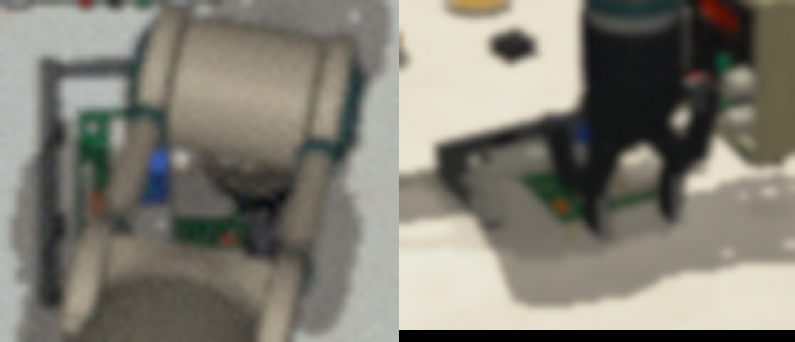

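The leading edge is at crop x≈78 and the pad faces at about 66, so roughly 8 mm is left. I creep forward, watching the force.

Call:
apply_moves --steps '[0,0.15,0,0,0,0.3,0,0,0,0.4,0,0,0,0.5,0,0,0,0.6,0,0,0,0.65,0,0,0,0.7,0,0]'

```text
clock: 6.95
position: [0.5387, -0.0216, 0.0073]
ee_rot: [-0.0, 0.699, 0.715, -0.0]
contact_force: [-0.2, -0.6, -1.1]
width: 0.0502
gripper_force: 0.3
```

Call:
apply_moves --steps '[0,0.05,0,0,0,0.1,0,0]'

```text
clock: 7.12
position: [0.5387, -0.0207, 0.0073]
ee_rot: [0.0, 0.699, 0.715, 0.0]
contact_force: [-0.9, -0.4, -0.7]
width: 0.0502
gripper_force: 0.3
```

Call:
apply_moves --steps '[0,0.05,0,0,0,0.1,0,0]'

```text
clock: 7.28
position: [0.5391, -0.0203, 0.0074]
ee_rot: [0.001, 0.699, 0.715, -0.0]
contact_force: [1.0, -5.0, -0.4]
width: 0.05
gripper_force: 2.0
```

Call:
apply_moves --steps '[0,0.05,0,0,0,0.1,0,0]'

```text
clock: 7.45
position: [0.5395, -0.0201, 0.0075]
ee_rot: [0.001, 0.699, 0.715, -0.0]
contact_force: [0.7, -6.8, -1.7]
width: 0.0501
gripper_force: 3.7
```

The board has met the stops at about 7 N. To be sure both pads seat, I back off, shut the fingers and press once at the middle of the trailing edge.

Call:
apply_moves --steps '[0,-0.5,0,0,0,-1.2,0,0,-0.2,-1.2,0,0,-0.2,-1.2,0,0,-0.2,-1.2,0,0,-0.2,-1.2,0,0,-0.2,-1.2,0,0,-0.2,-1.2,0,0]' --jaw 255 --newtons 20

```text
clock: 8.12
position: [0.5367, -0.0305, 0.0073]
ee_rot: [-0.0, 0.699, 0.715, 0.0]
contact_force: [-0.1, -0.5, -0.6]
width: 0.0001
gripper_force: 0.0
```

Call:
apply_moves --steps '[0,0.3,0,0,0,0.6,0,0,0,0.8,0,0,0,0.9,0,0,0,1,0,0,0,1.1,0,0]'

```text
clock: 8.62
position: [0.5367, -0.0202, 0.0073]
ee_rot: [0.001, 0.699, 0.715, -0.0]
contact_force: [-0.4, -4.9, -0.1]
width: 0.0003
gripper_force: 2.5
```

Call:
apply_moves --steps '[0,0.05,0,0,0,0.1,0,0]'

```text
clock: 8.78
position: [0.5368, -0.0201, 0.0074]
ee_rot: [0.001, 0.699, 0.715, -0.001]
contact_force: [-0.7, -7.3, -0.2]
width: 0.0001
gripper_force: 3.7
```

Contact is at the same depth with no sideways force, so both pads are seated. I retract and look.

Call:
apply_moves --steps '[0,-0.5,0,0,0,-2,0,0,0,-4,0,0,0,-6,1,0,0,-7,4,0,0,-7,8,0,0,-8,12,0,0,-11,15,0]'

```text
clock: 9.45
position: [0.5371, -0.1259, 0.1599]
ee_rot: [0.0, 0.698, 0.716, 0.002]
contact_force: [0.2, -0.7, 0.3]
width: 0.0005
gripper_force: 0.0
```

Call:
apply_moves --steps '[-2,-3,1,0,-4.5,-6,2,0,-7,-9,2,0,-9.5,-12,2,0,-12,-15,2,0,-14.5,-18,2,0,-17,-21,2,0,-19,-23,2,0]'

```text
clock: 10.12
position: [0.3451, -0.3604, 0.177]
ee_rot: [0.001, 0.7, 0.714, -0.0]
contact_force: [-0.3, 0.3, 0.5]
width: 0.0
gripper_force: 0.0
```

```bash
python3 - <<'E'
from h import *
tool()
t=snap('top','t5.png'); s=snap('side','s5.png')
a=cv2.resize(t[185:245,245:315,::-1],None,fx=5.7,fy=5.7,interpolation=cv2.INTER_CUBIC)
b=cv2.resize(s[150:225,245:335,::-1],None,fx=4.4,fy=4.4,interpolation=cv2.INTER_CUBIC)
b=np.vstack([b,np.zeros((342-len(b),b.shape[1],3),np.uint8)]) ; cv2.imwrite('pics/j5.png',np.hstack([a,b]))
E
```

```text
t 10.12 tcp [ 0.3451 -0.3604  0.177 ] push yaw 91.17 w 0.0 F [-0.3  0.3  0.5]
```

View pics/j5.png

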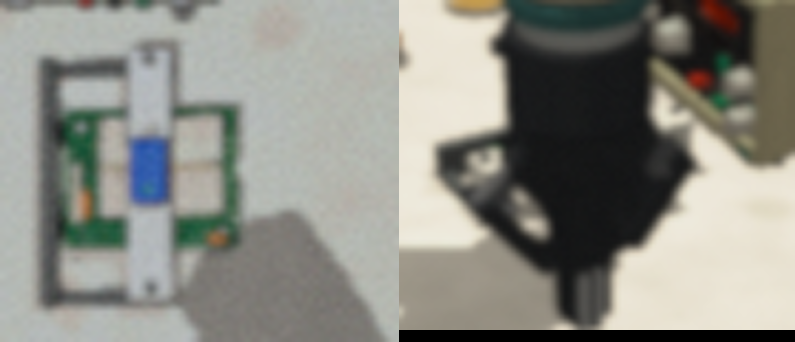

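The board lies under the crossbar with its leading edge at crop x≈65 on both pads and its trailing edge at x≈240 (y 104 to 244). It looks square and centred, so I compute the numbers.

```bash
python3 - <<'E'
from h import *
f=lambda u,v,z: ray('top',(u+.5)/5.7-.5+245,(v+.5)/5.7-.5+185,z)
B=np.array([f(*p,.024) for p in[(65,108),(240,103),(240,245),(65,249)]]);print(B,B.mean(0))
im=cv2.cvtColor(cv2.imread('pics/t5.png'),cv2.COLOR_BGR2HSV); m=(im[...,0]>50)&(im[...,0]<90)&(im[...,1]>90)
res=[]
for u0,u1 in((258,266),(278,286)):
    v,u=np.nonzero(m[195:240,u0:u1]); u=u+u0; v=v+195
    top=[v[u==k].min()-.5 for k in set(u)]; bot=[v[u==k].max()+.5 for k in set(u)]; k=np.mean(list(set(u)))
    res.append((ray('top',k,np.median(top),.024)+ray('top',k,np.median(bot),.024))/2); print(ray('top',k,np.median(top),.024),ray('top',k,np.median(bot),.024))
print(res)
# trailing edge columns per row
T=[]
for r in range(205,227):
    u=np.nonzero(m[r,276:292])[0]
    if len(u): T.append(ray('top',u.max()+276.5,r,.024))
T=np.array(T); p=np.polyfit(T[:,0],T[:,1],1); print('trail angle',np.degrees(np.arctan(p[0])),T.mean(0))
E
```

```text
[[ 0.58376797  0.11412545]
 [ 0.58836276 -0.00946419]
 [ 0.48747872 -0.01092698]
 [ 0.48373006  0.11159373]] [0.53583488 0.051332  ]
[0.54343318 0.09100673] [0.48699303 0.08968776]
[0.50569189 0.01012071] [0.49965557 0.01002214]
[array([0.51521311, 0.09034725]), array([0.50267373, 0.01007143])]
trail angle -7.531156397724818 [ 0.53373202 -0.00107078]
```

Board centre is (0.536, 0.051) against the bridge's (0.534, 0.050), and the angle agrees within about a degree. Handing in.

```bash
python3 -c "
from rig import *
print(sign_off())"
```

```text
the job is handed in; nothing more can be done
None
```

The board was pushed through under the larger bridge until it met both rubber stops. It sits square within about 1° and about 2 mm off midway between the legs; the arm was withdrawn, nothing else was touched, and the job was handed in at about 10 s.

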